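Raise the lathe's tool rest to centre height and hold it for locking

ROBOT

A 6-joint arm with a two-finger parallel gripper is mounted at the origin on the work surface. World frame = base frame: x ahead of the robot, y to its left, z up, the work surface at z = 0. Lengths are in m, angles in rad, forces in N, time in s.
With the tool pointing down it reaches from about 0.375 to 0.9 m from the base axis. Payload 3.1 kg.
Tool frame: the origin (TCP) lies on the centre line of the jaws, within the pads' length; the fingertips stand 25 mm ahead of it and the grasp point (between the pads) lies 6 mm ahead of it (manip.tips_ahead is the distance from the TCP to the fingertips, in m); z points along the fingers, y is the direction in which the jaws open and shut (so a half turn about z gives the same grasp; the last joint's range is limited). The gripper opens to 85 mm and grips with 20 to 120 N. Pads are 22 mm wide; open, the fingers measure 114 mm over their backs; the gripper's body (76 mm by 85 mm) begins 54 mm behind the grasp point. The pads swing forward as they close: fully open they stand 13 mm farther back than shut.
Start: joints at [-1.337, 0.527, 1.433, -0, 1.181, -0.178], TCP at [0.251, -0.572, 0.256] pointing down, gripper open.
Joint ranges: [-3.08, 3.08], [-0.75, 2.2], [0.22, 2.44], [-1.43, 4.57], [0, 2.65], [-2.85, 2.85]. Speed limits (rad/s): [2.79, 2.79, 3.14, 3.14, 3.14, 3.14].

INTERFACE

Orientations are given as a unit quaternion [x, y, z, w].
In Python, from station import manip gives the robot as it stands.
- The arm moves only by the tool play_rows, never from a script. Its argument "steps" is a list that holds one entry, the list of rows, each a list of 6 numbers: the shift along the tool's x, y, z in m, then the turn, a rotation vector about the tool's x, y, z in degrees. In form: [[[x, y, z, rx, ry, rz], ...]]. A call has 1 to 10 rows; each row shifts and turns the commanded pose from where the row before left it, along the tool's axes as they then stand; what a row does not reach is not made up. A row lasts 1/8 s, in which the tool goes at most 62.5 mm and 10.7 degrees, less where a joint would pass 70% of its speed; a pose out of reach is approached as far as the arm can. A call is refused whole if a number of a shift passes 0.0625 or a number of a turn 10.7, either way. A call with a gripper value outside its range is refused whole. "fingers" is the opening, from 0 (shut) to 1 (fully open), set as the call begins (left out, the last holds). The fingers move at their own pace and stop on an object; "squeeze" is the grip in N (left out, the last holds). Time passes only in rows, so rows that do not move let the fingers close. It gives the time, the measured TCP pose, the force and the opening at its end, in the units of the state.
- manip.sense(): the state, without advancing time (a new reading comes with each control period).
- manip.snapshot(name): name is "side" or "top" or "wrist"; returns a dict with "img" (480x640x3 uint8, red, green, blue), "K" (3x3 intrinsics, pixels), "world_from_camera" (4x4, takes a point from camera to world coordinates). Camera axes: x right, y down, z forward; pixel columns grow to the right and rows downward; lengths in m; the calibration is good to about 2 mm. A picture is of the moment at which its call begins. There is no depth.
- manip.sign_off(): hands the job in, once; it reports no verdict.
Trained networks look in a picture, given as the dict that the camera call returned (one of the last four; its "shot" number tells which), for a name from the list of things; names that differ only in an ending like _2 or _b are one class to them, and where a whole thing is asked for, a point or a joint stands for the part that bears it (a point fixed in the world has none). Each returns a list of dicts, best first, with "score" (0 to 1); they miss things now and then, are a little off and sometimes report something else, mostly with a low value. They report only what shows in the picture. A call takes as long as a camera call. They do not tell look-alikes from the thing itself.
- manip.regions_of(label, picture): "pixels" (480x640 bool, what is visible of it) and "rect" ([left, top, right, bottom] in pixels, round what is visible of it).
- manip.pinpoint(label, picture): "point" ([column, row] in pixels: a listed point, or the origin of a listed thing).
The state is a dict: "t": time; "q": joint angles; "qd": joint speeds; "tau": joint torques, N m; "tcp_pos": TCP position; "tool_rot": TCP orientation; "force": force on the tool from outside, world axes, zero at the start; "ft_torque": the same for the moment, N m; "finger_gap": opening from 0.0 (shut) to 1.0 (fully open).
Only numpy, scipy, OpenCV 4.12 (cv2) and the standard library are available. Lean on these libraries where they do the work, as an engineer would, in place of code of your own. Each camera call takes 0.05 s, during which the arm holds its last target.

TASK

Slacken the tool rest's lock handle on the lathe, then draw the tool rest up in its holder, keeping the post upright and in the bore, until the top of its bar is level with the point of the drive centre, and turn it parallel to the lathe bed. Finish holding it there in the gripper, still and with the lock left slack, so that I can lock it; leave everything else on and around the lathe as it lies.

Things in the scene. Friction and masses are not known exactly. Their poses are not given: they have to be found in the camera images.
- lathe: green wood lathe on the bench, 840 mm long along its y, no work mounted. Origin on the bench under the spindle axis, midway along the bed; y runs along the bed towards the headstock, x away from the operator's (robot's) side. Its bed is 110 mm wide, its top 108 mm up. Headstock from y = 220 mm on, tailstock's point at y = -192 mm, both on the axis 235 mm up
- drive_tip (a point): the point of the drive centre in the headstock spindle, on the spindle axis, 235 mm above the bench, at y = 124 mm of the lathe; axes as the lathe's
- bore (a point): centre of the bore's mouth in the tool-rest holder: a green cast arm fixed across the bed, turned up to a few degrees, with a round boss in front of the bed. z is the bore axis, straight up; x points away from the operator. Boss 46 mm across, its flat top 155 mm above the bench, 80 mm below the spindle axis; bore 26 mm wide, 65 mm deep, open below
- banjo: the tool-rest holder itself, with its lock handle; fixed. Origin and axes as bore
- rest: the tool rest, a steel T of about 0.7 kg: a bar 150 mm long, 12 mm thick, on a round post 25 mm thick and 95 mm long. Origin on the post's axis under the shoulder (a collar 38 mm across, 8 mm high) that sits on the boss at the start; z up along the post, y along the bar. With the lock slack it slides and turns freely with 1 mm of play; lifted by an end of the bar it jams
- rest_top (a point): middle of the rounded top of the tool rest's bar, straight above the post, 40 mm above the rest's origin; axes as the rest's. Flat sides 12 mm apart to grip reach from 6 to 32 mm below it at the middle (only to 19 mm below in the outer 30 mm of each end). Raised 40 mm from fully down it is at centre height, with 55 mm of post still in the bore
- lock_hub (a point): the lock handle's pivot, in the plane in which the handle swings: 70 mm in front of (nearer the operator than) the bore axis, 30 mm below the boss top; axes as bore. The pivot's axis is level and points at the bore
- lock_ball (a point): centre of the black ball, 19 mm across, at the end of the lock handle, 68 mm from the pivot; the handle's steel stem is 10 mm thick
- lock (a joint): turn of the lock handle (rad). 0 is tight: the handle leans 0.6 rad from straight up towards the tailstock (-y of bore). It grows as the handle swings up and over to the headstock side (+y; anticlockwise to the operator), to a stop at 1.5. Tight, it holds the post against a pull of 20 N or more; from 0.9 on it is slack. It stays where it is put; at the ball up to 15 N breaks it loose, then 4 N
- spare_rest: a second, shorter tool rest (bar 100 mm, post 25 x 80 mm) lying on its side on the bench in front of the lathe; not part of the job. Origin about the middle of its shoulder, on the bench
- gouge: bowl gouge lying on the bench in front of the headstock, 380 mm long, wooden handle 36 mm thick, along its x; origin under its middle
- faceplate: steel faceplate lying flat on the bench, 90 mm across, 32 mm high; origin under its centre
- mallet: turned wooden mallet lying on the bench, head 72 mm across, 225 mm long along its x; origin under the lower end of the head
- table_leg: turned table leg lying behind the lathe, 45 mm square, 400 mm long along its y; origin under its middle
- finish_bottle: brown bottle, 72 mm across, 170 mm high, beyond the headstock end of the lathe; origin under its centre
- wax_tin: small round metal tin, 54 mm across, 22 mm high, on the lathe bed near the tailstock; origin under its centre
There are look-alikes about, which are no part of the job. What is shaped like the rest but brown or green is not meant.

How it is judged:
By the outcome, as a careful person would: the job done as asked, in the order asked, and still so for the second after the job is handed in, while the arm keeps its last pose, push and grip.
It also fails if it takes over 51 s, if anything falls off the work surface, if the arm or the gripper's body presses on something with over 40 N, if the wrist force passes 120 N, or if a joint passes its speed limit or range.

## Working session

There is one attempt and no reset: what is moved stays moved. The work goes in short steps, Python scripts to look and compute and a tool call to move; the robot and the scene stay as the last step left them, time stands still between calls to the robot, and variables do not carry over. Pictures are saved under pics/ and viewed, and the job is handed in when it is done.

Besides the shell and the picture viewer there is one more tool, called after ">>>" in YAML: its name, and indented under it one key for each argument. play_rows: Moves the arm, as the interface text tells. Its arguments: {"type":"object","properties":{"steps":{"type":"array"},"fingers":{"type":"number"},"squeeze":{"type":"number"}},"required":["steps"]}

```bash
mkdir -p pics; ls; cat > h.py <<'E'
import numpy as np, cv2
from station import manip
def save(p,n): cv2.imwrite('pics/'+n+'.png', cv2.cvtColor(p['img'],cv2.COLOR_RGB2BGR))
def ray(p,uv):
    K=np.array(p['K']);T=np.array(p['world_from_camera'])
    d=np.linalg.inv(K)@np.array([uv[0],uv[1],1.]);return T[:3,3],T[:3,:3]@d
def atz(p,uv,z):
    o,d=ray(p,uv);return o+d*(z-o[2])/d[2]
def proj(p,X):
    T=np.linalg.inv(np.array(p['world_from_camera']));c=T[:3,:3]@np.array(X)+T[:3,3];u=np.array(p['K'])@c;return u[:2]/u[2]
def tri(obs):
    A=np.zeros((3,3));b=np.zeros(3);L=[]
    for p,uv in obs:
        o,d=ray(p,uv);d=d/np.linalg.norm(d);M=np.eye(3)-np.outer(d,d);A+=M;b+=M@o;L.append((M,o))
    x=np.linalg.solve(A,b);return x,[np.linalg.norm(M@(x-o)) for M,o in L]
E
python3 - <<'E'
from h import *
s=manip.sense();print(s['t'],s['tcp_pos'],s['tool_rot'],s['force'],manip.tips_ahead)
P={}
for n in ['side','top','wrist']:
    p=manip.snapshot(n);P[n]=p;save(p,n+'0')
    for l in ['drive_tip','bore','rest','rest_top','lock_hub','lock_ball','lathe']:
        print(n,l,[(np.round(r['point'],1).tolist(),round(r['score'],2)) for r in manip.pinpoint(l,p)[:3]])
import pickle
pickle.dump({k:{a:np.array(b) for a,b in v.items() if a!='shot'} for k,v in P.items()},open('p0.pkl','wb'))
E
```

```text
pics
0.0 [ 0.25060487 -0.57180362  0.25532129] [ 9.78773910e-01  2.04939957e-01 -2.85258350e-05 -1.11632485e-03] [0.22203378 0.94920995 0.28507744] 0.025
side drive_tip [([271.4, 209.7], 0.95)]
side bore [([312.6, 227.8], 0.71), ([275.7, 238.6], 0.43), ([312.6, 215.8], 0.38)]
side rest [([324.5, 352.6], 0.83), ([311.5, 226.9], 0.57)]
side rest_top [([323.9, 337.0], 0.95), ([314.2, 217.8], 0.89), ([472.1, 237.9], 0.41)]
side lock_hub [([332.5, 245.8], 0.56)]
side lock_ball [([342.7, 226.6], 0.67)]
side lathe [([301.8, 252.9], 0.87), ([342.7, 210.7], 0.73), ([312.1, 228.6], 0.28)]
top drive_tip [([315.9, 160.6], 0.97)]
top bore [([352.0, 201.1], 0.73)]
top rest [([221.5, 333.2], 0.95), ([470.9, 348.7], 0.78), ([350.4, 198.1], 0.51)]
top rest_top [([473.4, 347.5], 0.75), ([352.9, 202.2], 0.67), ([219.8, 336.8], 0.65)]
top lock_hub [([350.7, 229.3], 0.92), ([351.1, 199.8], 0.65)]
top lock_ball [([362.7, 223.1], 0.74)]
top lathe [([357.7, 185.4], 0.7)]
wrist drive_tip []
wrist bore []
wrist rest []
wrist rest_top []
wrist lock_hub []
wrist lock_ball []
wrist lathe []
```

View pics/side0.png

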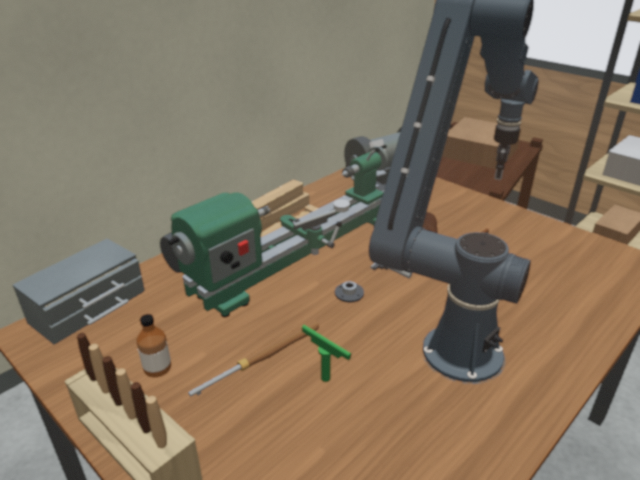

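View pics/top0.png

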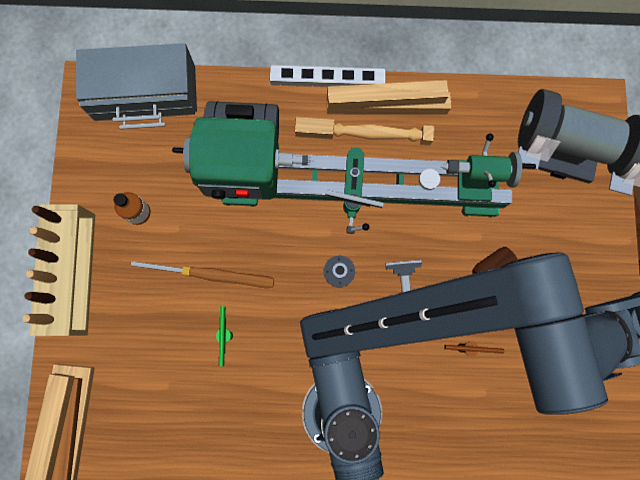

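```bash
python3 - <<'E'
from h import *
import pickle
P=pickle.load(open('p0.pkl','rb'));s,t=P['side'],P['top']
for n,a,b in [('tip',[271.4,209.7],[315.9,160.6]),('bore',[312.6,227.8],[352,201.1]),('top',[314.2,217.8],[352.9,202.2]),('hub',[332.5,245.8],[350.7,229.3]),('ball',[342.7,226.6],[362.7,223.1])]:
    x,e=tri([(s,a),(t,b)]);print(n,x.round(4),np.round(e,4))
for k,p in P.items(): print(k,p['world_from_camera'][:3].round(3).tolist(),p['K'][0,0])
for k,(u0,v0,u1,v1) in {'side':(230,160,390,280),'top':(270,130,430,250)}.items():
    c=P[k]['img'][v0:v1,u0:u1]; cv2.imwrite(f'pics/{k}0c.png',cv2.resize(c[:,:,::-1],None,fx=5,fy=5,interpolation=2))
E
```

```text
tip [0.6382 0.0917 0.2251] [0.0006 0.0006]
bore [ 0.5552 -0.0046  0.1529] [0.0024 0.0024]
top [ 0.544  -0.0029  0.1938] [0.0039 0.0039]
hub [ 0.4818 -0.0083  0.1183] [0.0032 0.0032]
ball [ 0.4814 -0.04    0.1746] [0.012 0.012]
side [[-0.714, -0.374, 0.592, -0.478], [-0.7, 0.394, -0.595, 1.046], [-0.011, -0.839, -0.544, 1.046]] 554.703721922125
top [[0.023, -0.984, 0.175, 0.21], [-0.999, -0.027, -0.017, 0.107], [0.021, -0.174, -0.984, 1.622]] 574.2707562681526
wrist [[0.401, -0.879, -0.258, 0.316], [-0.916, -0.385, -0.112, -0.544], [-0.001, 0.281, -0.96, 0.375]] 385.7780423718622
```

View pics/side0c.png

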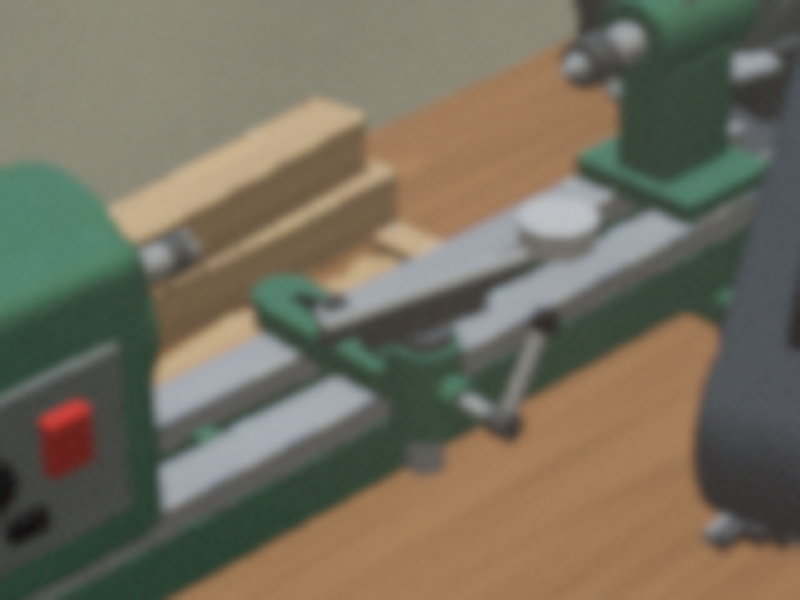

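View pics/top0c.png

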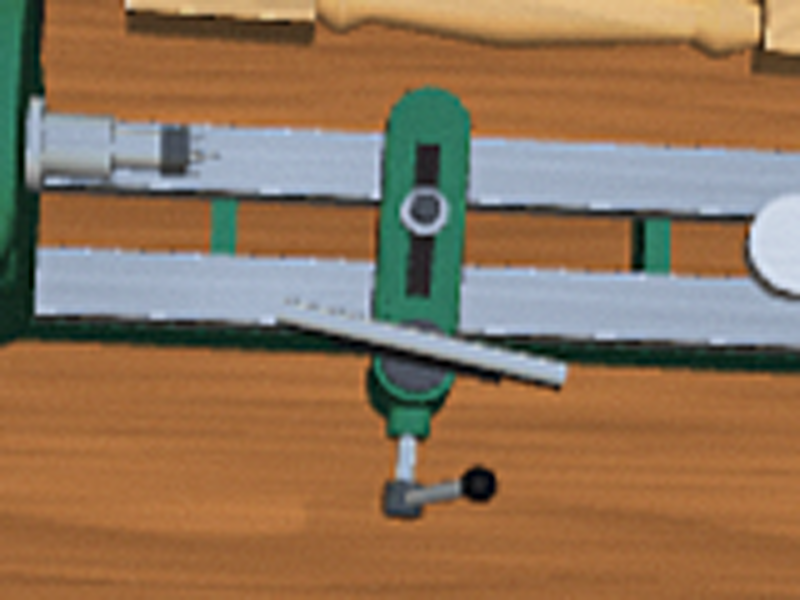

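```bash
cat >> h.py <<'E'
from scipy.spatial.transform import Rotation as R
def Rdown(yaw):
    c,s=np.cos(np.radians(yaw)),np.sin(np.radians(yaw));x=np.array([c,s,0]);z=np.array([0,0,-1.]);return R.from_matrix(np.stack([x,np.cross(z,x),z],1))
def plan(target,yaw,n,pos=None,rot=None):
    s=manip.sense();p=np.array(s['tcp_pos'] if pos is None else pos);r=R.from_quat(s['tool_rot']) if rot is None else rot
    t=np.array(target);rt=Rdown(yaw);dv=(r.inv()*rt).as_rotvec()/n;p0=p.copy();rows=[]
    for i in range(n):
        d=r.inv().apply(p0+(t-p0)*(i+1)/n-p)
        row=list(np.round(d,4))+list(np.round(np.degrees(dv),2));rows.append([float(a) for a in row])
        p=p+r.apply(np.round(d,4));r=r*R.from_rotvec(np.radians(np.round(np.degrees(dv),2)))
    print(rows);return rows
def where():
    s=manip.sense();x=R.from_quat(s['tool_rot']).as_matrix();print('t',round(s['t'],2),'pos',np.round(s['tcp_pos'],4),'yaw',round(float(np.degrees(np.arctan2(x[1,0],x[0,0]))),2),'z',x[:,2].round(3),'F',np.round(s['force'],1),'M',np.round(s['ft_torque'],2),'gap',round(s['finger_gap'],3),'q',np.round(s['q'],2))
E
python3 - <<'E'
from h import *
plan([0.44,-0.09,0.34],80,10)
E
```

```text
[[0.0367, -0.0366, -0.0084, 0.0, 0.0, -5.63], [0.0401, -0.0328, -0.0083, 0.0, 0.0, -5.63], [0.0431, -0.0288, -0.0084, 0.0, 0.0, -5.63], [0.0458, -0.0243, -0.0084, 0.0, 0.0, -5.63], [0.0479, -0.0198, -0.0083, 0.0, 0.0, -5.63], [0.0496, -0.015, -0.0084, 0.0, 0.0, -5.63], [0.0508, -0.01, -0.0084, 0.0, 0.0, -5.63], [0.0516, -0.005, -0.0083, 0.0, 0.0, -5.63], [0.0518, 0.0001, -0.0084, 0.0, 0.0, -5.63], [0.0516, 0.0052, -0.0084, 0.0, 0.0, -5.63]]
```

>>> play_rows:
  steps:
    - [[0.037, -0.037, -0.008, 0, 0, -5.6], [0.04, -0.033, -0.008, 0, 0, -5.6], [0.043, -0.029, -0.008, 0, 0, -5.6], [0.046, -0.024, -0.008, 0, 0, -5.6], [0.048, -0.02, -0.008, 0, 0, -5.6], [0.05, -0.015, -0.008, 0, 0, -5.6], [0.051, -0.01, -0.008, 0, 0, -5.6], [0.052, -0.005, -0.008, 0, 0, -5.6], [0.052, 0, -0.008, 0, 0, -5.6], [0.052, 0.005, -0.008, 0, 0, -5.6]]
  fingers: 0

```text
t: 2.45
tcp_pos: [0.442, -0.0866, 0.3369]
tool_rot: [0.767, 0.642, 0.0, 0.001]
force: [0.6, -0.8, 0.1]
finger_gap: 0.004
```

```bash
python3 - <<'E'
from h import *
where()
p=manip.snapshot('wrist');save(p,'w1');t=manip.snapshot('top');save(t,'t1')
for l in ['drive_tip','bore','rest','rest_top','lock_hub','lock_ball','lathe']:
  for q in (p,t):
    print(l,[(np.round(r['point'],1).tolist(),round(r['score'],2)) for r in manip.pinpoint(l,q)[:3]])
import pickle
pickle.dump({k:{a:np.array(b) for a,b in v.items() if a!='shot'} for k,v in {'wrist':p,'top':t}.items()},open('p1.pkl','wb'))
print(np.array(p['world_from_camera'])[:3,3])
c=t['img'][130:250,270:430]; cv2.imwrite('pics/t1c.png',cv2.resize(c[:,:,::-1],None,fx=5,fy=5,interpolation=2))
E
```

```text
t 2.45 pos [ 0.442  -0.0866  0.3369] yaw 79.83 z [ 0.001 -0.    -1.   ] F [ 0.6 -0.8  0.1] M [-0.07 -0.04  0.04] gap 0.004 q [-0.44  0.19  1.74 -0.    1.21 -0.26]
drive_tip []
drive_tip [([315.8, 158.2], 0.58)]
bore []
bore [([350.7, 201.9], 0.94)]
rest [([462.8, 91.8], 0.68)]
rest [([466.0, 345.2], 0.97), ([350.3, 198.2], 0.88), ([222.3, 334.1], 0.67)]
rest_top [([481.5, 83.3], 0.62)]
rest_top [([477.8, 347.0], 0.69), ([349.3, 198.8], 0.66), ([221.1, 335.0], 0.56)]
lock_hub [([361.4, 107.1], 0.93)]
lock_hub [([350.2, 228.1], 0.75)]
lock_ball [([368.5, 153.9], 0.67)]
lock_ball [([355.6, 187.0], 0.65), ([361.4, 225.9], 0.63)]
lathe [([486.8, 107.6], 0.77)]
lathe [([356.7, 185.7], 0.58)]
[ 0.4539913  -0.01683782  0.45575397]
```

View pics/w1.png

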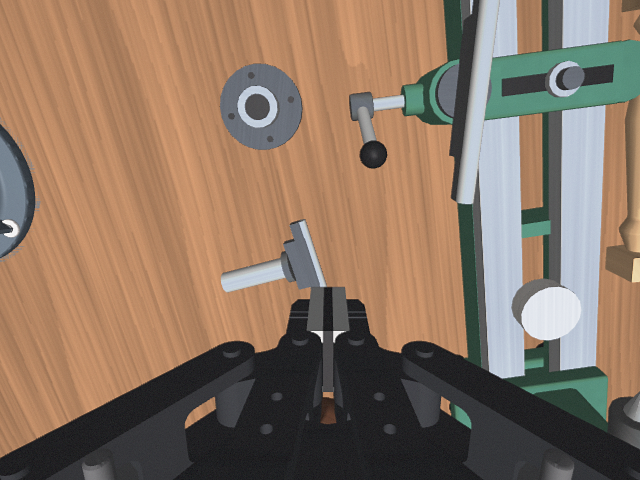

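View pics/t1c.png

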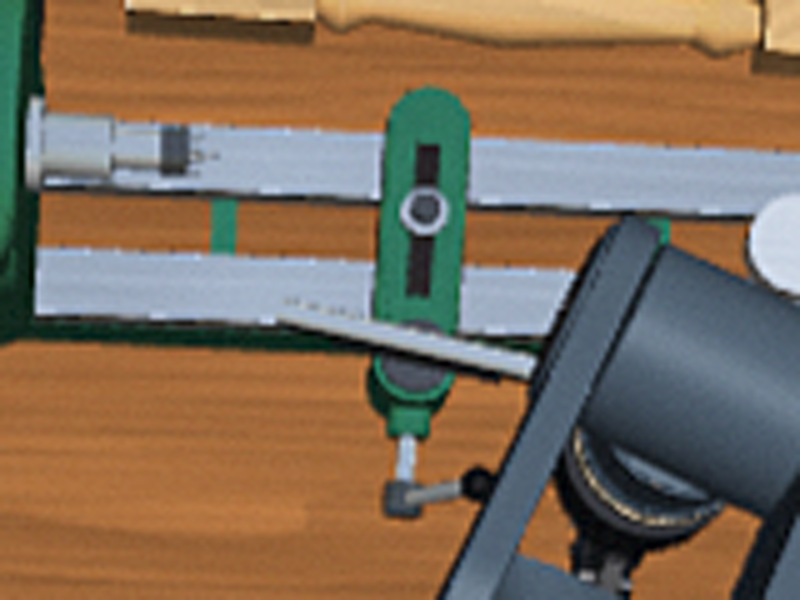

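```bash
python3 - <<'E'
from h import *
import pickle
P=pickle.load(open('p1.pkl','rb'));w,t=P['wrist'],P['top']
for n,a,b in [('ball',[373,154],[365.6,226.8]),('hub',[361,105],[350.6,229.6])]:
    x,e=tri([(w,a),(t,b)]);print(n,x.round(4),np.round(e,4))
for n,z,a,b in [('ball',.181,[373,154],[365.6,226.8]),('hubtop',.134,[361,105],[350.6,229.6]),('nut',.15,[572,77],[355,172]),
  ('barend-y top',.193,[464,200],[382.2,204.5])]:
    print(n,atz(w,a,z).round(4),atz(t,b,z).round(4))
# bed edges, wrist & top
for n,a,b in [('bedfront w',[484,378],[494.5,10]),('bed back w',[563,373],[608,3]),('groove w',[523,377],[546,5])]:
    A,B=atz(w,a,.108),atz(w,b,.108);d=B-A;print(n,A.round(4),B.round(4),'yawdir',np.degrees(np.arctan2(d[1],d[0])).round(2))
for n,a,b in [('front',[277,193.2],[511,200]),]:
    A,B=atz(t,a,.108),atz(t,b,.108);d=A-B;print(n,A.round(4),B.round(4),'yawdir',np.degrees(np.arctan2(d[1],d[0])).round(2))
A,B=atz(t,[327,191.5],.195),atz(t,[382.5,204.2],.195);d=A-B;print('bar',A.round(4),B.round(4),(A+B)/2,np.linalg.norm(d),np.degrees(np.arctan2(d[1],d[0])))
E
python3 - <<'E'
import cv2
i=cv2.imread('pics/w1.png')[0:240,330:640];cv2.imwrite('pics/w1c.png',cv2.resize(i,None,fx=2.5,fy=2.5,interpolation=2))
E
```

```text
ball [ 0.4838 -0.0424  0.1623] [0.0009 0.0009]
hub [ 0.4843 -0.0062  0.115 ] [0.0002 0.0002]
ball [ 0.4818 -0.0416  0.181 ] [ 0.4804 -0.0397  0.181 ]
hubtop [ 0.4827 -0.0067  0.134 ] [ 0.4806 -0.0049  0.134 ]
nut [ 0.6372 -0.0154  0.15  ] [ 0.6335 -0.0133  0.15  ]
barend-y top [ 0.5379 -0.0824  0.193 ] [ 0.5373 -0.0804  0.193 ]
bedfront w [ 0.5707 -0.2972  0.108 ] [0.6014 0.0465 0.108 ] yawdir 84.91
bed back w [ 0.6525 -0.3058  0.108 ] [0.6908 0.0355 0.108 ] yawdir 83.6
groove w [ 0.6111 -0.3033  0.108 ] [0.6421 0.0428 0.108 ] yawdir 84.89
front [0.58   0.1938 0.108 ] [ 0.5793 -0.4432  0.108 ] yawdir 89.94
bar [0.5669 0.0614 0.195 ] [ 0.5376 -0.0809  0.195 ] [ 0.55224514 -0.00973802  0.195     ] 0.14530802509729823 78.3959372725904
```

View pics/w1c.png

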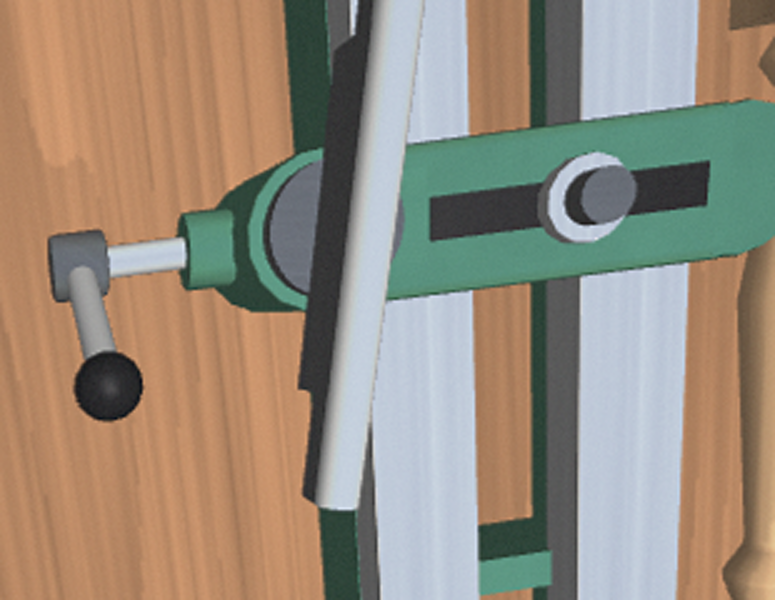

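```bash
cat > bed.py <<'E'
from h import *
def bedmask(img):
    hsv=cv2.cvtColor(img,cv2.COLOR_RGB2HSV);return ((hsv[...,2]>150)&(hsv[...,1]<60)&(hsv[...,0]>95)&(hsv[...,0]<130)).astype(np.uint8)
def fit(p,pts):
    P=np.array([atz(p,u,.108)[:2] for u in pts],float)
    for _ in range(4):
        c=P.mean(0);u,s,v=np.linalg.svd(P-c);d=v[0]*np.sign(v[0][1]);r=(P-c)@np.array([-d[1],d[0]])
        k=abs(r)<max(2.0*np.median(abs(r)),.0005);P=P[k]
    return c.round(4),round(float(np.degrees(np.arctan2(d[1],d[0]))),2),len(P),round(float(r.std()),5)
E
python3 - <<'E'
from bed import *
import pickle
P0=pickle.load(open('p0.pkl','rb'));P=pickle.load(open('p1.pkl','rb'));w,t=P['wrist'],P0['top']
m=bedmask(w['img']);cv2.imwrite('pics/mw.png',m*255);m2=bedmask(t['img']);cv2.imwrite('pics/mt.png',m2*255)
for lo,hi,name in [(505,530,'front-right'),(550,575,'back-left'),(595,620,'back-right')]:
    pts=[]
    for v in list(range(5,30))+list(range(130,200))+list(range(235,275))+list(range(345,365)):
        r=m[v,lo:hi].astype(int);e=np.flatnonzero(np.diff(r)==(1 if 'left' in name else -1))
        if len(e)==1: pts.append([lo+e[0]+.5,v])
    print(name,len(pts)); print(fit(w,pts) if len(pts)>10 else '')
for lo,hi,name in [(145,165,'back-up'),(162,180,'back-down'),(176,192,'front-up'),(188,208,'front-down')]:
    pts=[]
    for u in list(range(280,340))+list(range(368,412))+list(range(385,420)):
        r=m2[lo:hi,u].astype(int);e=np.flatnonzero(np.diff(r)==(1 if 'up' in name else -1))
        if len(e)==1: pts.append([u,lo+e[0]+.5])
    print(name,len(pts)); print(fit(t,pts) if len(pts)>10 else '')
E
```

```text
front-right 155
(array([ 0.6155, -0.108 ]), 89.0, 152, 0.00025)
back-left 155
(array([ 0.6525, -0.1077]), 88.95, 148, 0.00017)
back-right 152
(array([ 0.6885, -0.1167]), 89.0, 150, 0.00023)
back-up 121
(array([ 0.6864, -0.0656]), 88.89, 110, 0.00168)
back-down 134
(array([ 0.6521, -0.0595]), 88.84, 84, 0.00077)
front-up 139
(array([ 0.6142, -0.0257]), 88.98, 139, 0.00151)
front-down 124
(array([ 0.5796, -0.0248]), 89.04, 106, 0.00085)
```

View pics/mw.png

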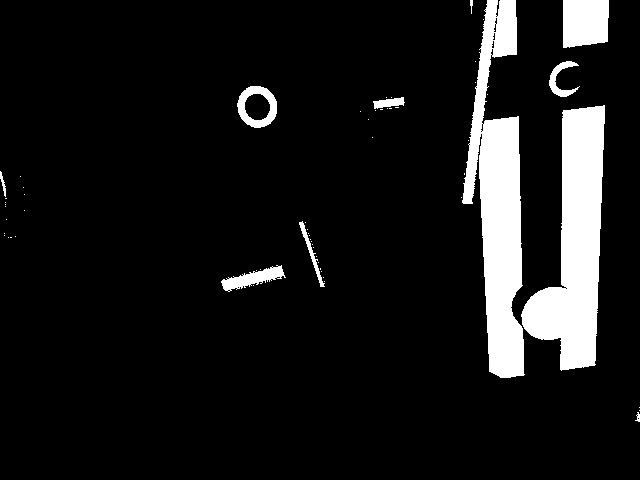

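```bash
python3 - <<'E'
from h import *
where()
plan([0.481,-0.090,0.187],87,8)
E
```

```text
t 3.25 pos [ 0.4415 -0.0884  0.3363] yaw 79.61 z [-0.  0. -1.] F [0.8 1.1 0.9] M [-0.02 -0.02 -0.  ] gap 0.002 q [-0.45  0.19  1.74  0.    1.21 -0.27]
[[0.0007, 0.0049, 0.0187, -0.0, -0.0, -0.92], [0.0006, 0.0049, 0.0186, -0.0, -0.0, -0.92], [0.0005, 0.0049, 0.0187, -0.0, -0.0, -0.92], [0.0005, 0.0049, 0.0186, -0.0, -0.0, -0.92], [0.0004, 0.005, 0.0187, -0.0, -0.0, -0.92], [0.0003, 0.0049, 0.0187, -0.0, -0.0, -0.92], [0.0002, 0.005, 0.0186, -0.0, -0.0, -0.92], [0.0001, 0.0049, 0.0187, -0.0, -0.0, -0.92]]
```

>>> play_rows:
  steps:
    - [[0.0006, 0.005, 0.0187, 0, 0, -0.9], [0.0006, 0.005, 0.0187, 0, 0, -0.9], [0.0005, 0.005, 0.0187, 0, 0, -0.9], [0.0005, 0.005, 0.0187, 0, 0, -0.9], [0.0004, 0.005, 0.0187, 0, 0, -0.9], [0.0003, 0.005, 0.0187, 0, 0, -0.9], [0.0002, 0.005, 0.0187, 0, 0, -0.9], [0.0001, 0.005, 0.0187, 0, 0, -0.9], [0, 0, 0, 0, 0, 0], [0, 0, 0, 0, 0, 0]]

```text
t: 4.5
tcp_pos: [0.4818, -0.0901, 0.1871]
tool_rot: [0.726, 0.687, 0.0, 0.0]
force: [0.1, 0.0, -0.0]
finger_gap: -0.002
```

```bash
python3 - <<'E'
from h import *
where()
p=manip.snapshot('wrist');save(p,'w2')
plan([0.481,0.005,0.187],87,10)
E
```

```text
t 4.5 pos [ 0.4818 -0.0901  0.1871] yaw 86.84 z [ 0. -0. -1.] F [ 0.1  0.  -0. ] M [-0.02  0.08  0.01] gap -0.002 q [-0.41  0.45  1.84 -0.    0.85 -0.36]
[[0.0095, -0.0006, 0.0, 0.01, 0.0, -0.02], [0.0095, -0.0006, 0.0001, 0.01, 0.0, -0.02], [0.0095, -0.0006, 0.0, 0.01, 0.0, -0.02], [0.0095, -0.0007, 0.0, 0.01, 0.0, -0.02], [0.0095, -0.0006, 0.0001, 0.01, 0.0, -0.02], [0.0095, -0.0006, 0.0, 0.01, 0.0, -0.02], [0.0094, -0.0006, 0.0, 0.01, 0.0, -0.02], [0.0095, -0.0006, 0.0001, 0.01, 0.0, -0.02], [0.0095, -0.0006, 0.0, 0.01, 0.0, -0.02], [0.0095, -0.0005, 0.0001, 0.01, 0.0, -0.02]]
```

View pics/w2.png

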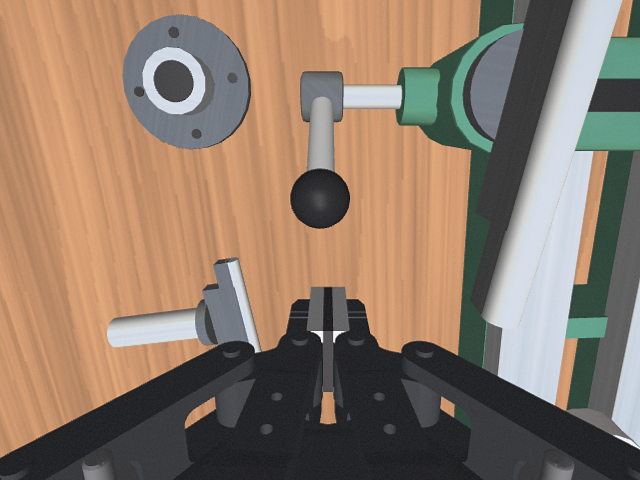

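>>> play_rows:
  steps:
    - [[0.01, -0.0004, 0, 0, 0, 0], [0.01, -0.0004, 0, 0, 0, 0], [0.01, -0.0004, 0, 0, 0, 0], [0.01, -0.0004, 0, 0, 0, 0], [0.01, -0.0004, 0, 0, 0, 0], [0.01, -0.0004, 0, 0, 0, 0]]

```text
t: 5.3
tcp_pos: [0.4839, -0.0308, 0.1878]
tool_rot: [0.726, 0.688, 0.0, 0.003]
force: [-0.0, -4.6, 3.8]
finger_gap: 0.004
```

```bash
python3 - <<'E'
from h import *
where()
p=manip.snapshot('wrist');save(p,'w3')
E
```

```text
t 5.3 pos [ 0.4839 -0.0308  0.1878] yaw 86.92 z [ 0.004 -0.004 -1.   ] F [-0.  -4.6  3.8] M [-0.69 -0.01 -0.  ] gap 0.004 q [-0.29  0.45  1.85 -0.    0.84 -0.24]
```

View pics/w3.png

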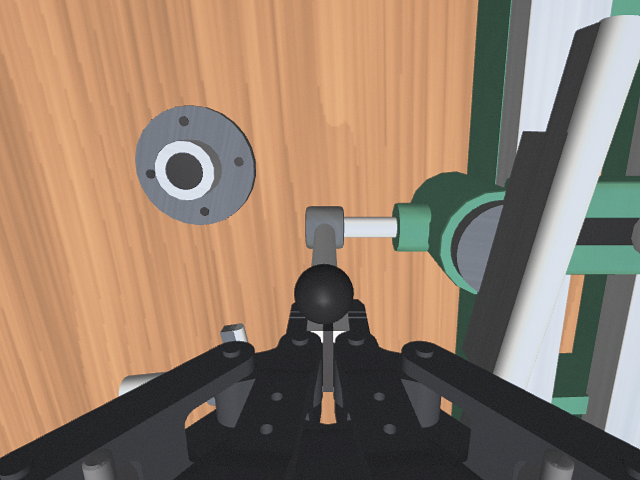

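Ball (324,294) is against the finger and the handle turns with about 5 N. I continue.

>>> play_rows:
  steps:
    - [[0.007, -0.0003, 0, 0, 0, 0], [0.007, -0.0003, 0, 0, 0, 0], [0.007, -0.0003, 0, 0, 0, 0], [0.007, -0.0003, 0, 0, 0, 0], [0.007, -0.0003, 0, 0, 0, 0], [0, 0, 0, 0, 0, 0]]

```text
t: 6.1
tcp_pos: [0.4824, 0.0054, 0.1864]
tool_rot: [0.726, 0.688, -0.001, -0.0]
force: [0.3, -3.9, 0.5]
finger_gap: 0.001
```

```bash
python3 - <<'E'
from h import *
where()
p=manip.snapshot('wrist');save(p,'w4')
E
```

```text
t 6.1 pos [0.4824 0.0054 0.1864] yaw 86.91 z [-0.001 -0.    -1.   ] F [ 0.3 -3.9  0.5] M [-0.71 -0.02  0.01] gap 0.001 q [-0.22  0.45  1.85 -0.    0.84 -0.17]
```

View pics/w4.png

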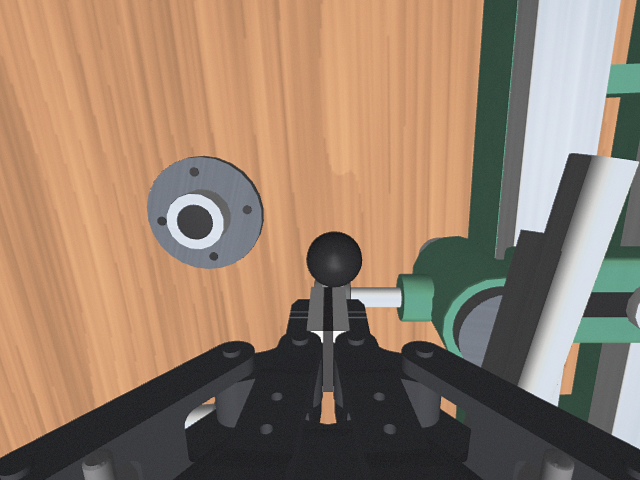

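```bash
python3 - <<'E'
from h import *
p=manip.snapshot('wrist')
for ph in np.arange(.2,1,.1):
    b=np.array([.482+.05*.068*np.sin(ph),-.006+.068*np.sin(ph),.125+.068*np.cos(ph)]);print(round(ph,2),round(ph+.6,2),proj(p,b).round(1),b.round(3))
E
```

```text
0.2 0.8 [329.8 340.1] [0.483 0.008 0.192]
0.3 0.9 [329.7 319.8] [0.483 0.014 0.19 ]
0.4 1.0 [329.7 299.2] [0.483 0.02  0.188]
0.5 1.1 [329.6 278.6] [0.484 0.027 0.185]
0.6 1.2 [329.5 258.8] [0.484 0.032 0.181]
0.7 1.3 [329.4 240.1] [0.484 0.038 0.177]
0.8 1.4 [329.3 222.9] [0.484 0.043 0.172]
0.9 1.5 [329.3 207.5] [0.485 0.047 0.167]
```

>>> play_rows:
  steps:
    - [[-0.01, 0, 0, 0, 0, 0], [-0.01, 0, 0, 0, 0, 0], [0, 0, -0.02, 0, 0, 0], [0, 0, -0.025, 0, 0, 1.5], [0, 0, -0.025, 0, 0, 1.5], [0, 0.015, -0.02, 0, 0, 1.5], [0, 0.018, -0.01, 0, 0, 1.5], [0, 0.018, 0, 0, 0, 1.5], [0, 0.018, 0, 0, 0, 1.0], [0, 0, 0, 0, 0, 0]]
  fingers: 0.6

```text
t: 7.45
tcp_pos: [0.5507, -0.0257, 0.2864]
tool_rot: [0.775, 0.631, 0.0, -0.0]
force: [-0.2, 0.1, 0.3]
finger_gap: 0.602
```

```bash
python3 - <<'E'
from h import *
where()
p=manip.snapshot('wrist');save(p,'w5')
t=manip.snapshot('top');save(t,'t5')
import pickle
pickle.dump({k:{a:np.array(b) for a,b in v.items() if a!='shot'} for k,v in {'wrist':p,'top':t}.items()},open('p5.pkl','wb'))
E
```

```text
t 7.45 pos [ 0.5507 -0.0257  0.2864] yaw 78.31 z [ 0.     0.001 -1.   ] F [-0.2  0.1  0.3] M [-0.    0.02 -0.02] gap 0.602 q [-0.25  0.39  1.58  0.    1.17 -0.05]
```

View pics/w5.png

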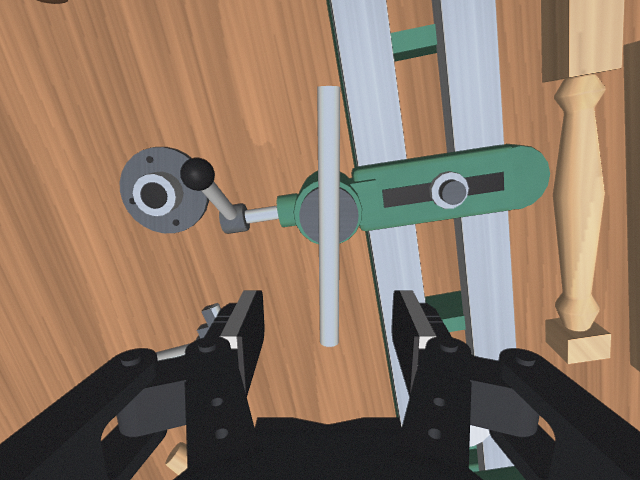

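```bash
python3 - <<'E'
from h import *
from bed import bedmask
import pickle
P=pickle.load(open('p5.pkl','rb'));w=P['wrist']
m=bedmask(w['img']);m=m[:,300:352];n,l,st,ce=cv2.connectedComponentsWithStats(m)
ed=[]
for v in range(92,342,3):
    g=w['img'][v].astype(int).sum(1)
    r=np.flatnonzero(m[v]); 
    if len(r): ed.append([v,300+r.min(),300+r.max()])
ed=np.array(ed);print(ed[::6].tolist())
A,B=atz(w,[329,86],.191),atz(w,[329,346],.191);print(A,B,(A+B)/2,np.linalg.norm(A-B))
c=ed[:,1:].mean(1);k=np.polyfit(ed[:,0],c,1)
A,B=atz(w,[np.polyval(k,86),86],.194),atz(w,[np.polyval(k,346),346],.194);d=A-B;print(k,'bar',A.round(4),B.round(4),((A+B)/2).round(4),np.linalg.norm(d).round(4),'yaw',np.degrees(np.arctan2(d[1],d[0])).round(2))
# collar ends
L,Rr=atz(w,[300,214],.163),atz(w,[359.5,214],.163);print('collar',L,Rr,(L+Rr)/2,np.linalg.norm(L-Rr))
i=w['img'][140:270,180:400,::-1];cv2.imwrite('pics/w5c.png',cv2.resize(i,None,fx=3.5,fy=3.5,interpolation=2))
E
```

```text
[[92, 323, 351], [110, 323, 351], [128, 323, 335], [146, 323, 338], [164, 319, 334], [182, 323, 335], [200, 323, 334], [218, 323, 335], [236, 323, 334], [254, 324, 334], [272, 324, 334], [290, 324, 334], [308, 324, 334], [326, 324, 335]]
[0.56909376 0.06262037 0.191     ] [ 0.53818859 -0.08734315  0.191     ] [ 0.55364118 -0.01236139  0.191     ] 0.153114949436713
[-1.89716851e-02  3.33946656e+02] bar [0.5707 0.062  0.194 ] [ 0.5376 -0.0853  0.194 ] [ 0.5541 -0.0116  0.194 ] 0.151 yaw 77.33
collar [ 0.53591091 -0.00641486  0.163     ] [ 0.57335892 -0.01416438  0.163     ] [ 0.55463492 -0.01028962  0.163     ] 0.038241456924490935
```

View pics/w5c.png

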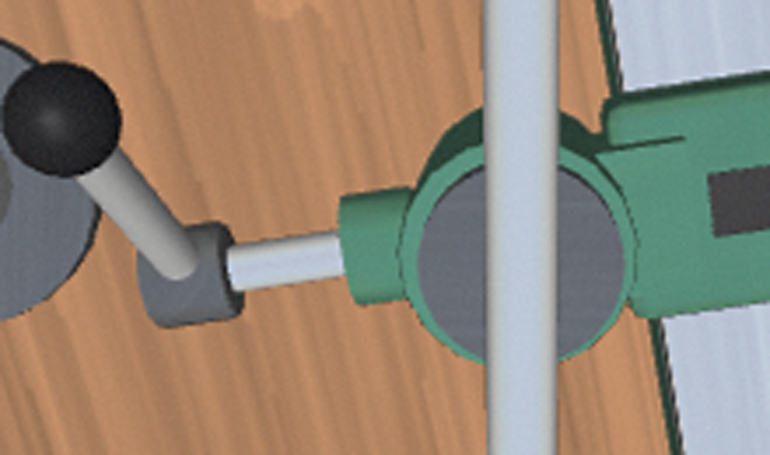

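>>> play_rows:
  steps:
    - [[0.0075, 0, 0, 0, 0, 0], [0.0075, 0, 0.01, 0, 0, 0], [0, 0, 0.02, 0, 0, 0], [0, 0, 0.02, 0, 0, 0], [0, 0, 0.02, 0, 0, 0], [0, 0, 0.015, 0, 0, 0], [0, 0, 0.0075, 0, 0, 0], [0, 0, 0, 0, 0, 0]]
  fingers: 0.5

```text
t: 8.55
tcp_pos: [0.5529, -0.0102, 0.1938]
tool_rot: [0.775, 0.632, -0.0, -0.0]
force: [0.1, -0.7, 0.4]
finger_gap: 0.503
```

```bash
python3 - <<'E'
from h import *
where()
p=manip.snapshot('wrist');save(p,'w6')
E
```

```text
t 8.55 pos [ 0.5529 -0.0102  0.1938] yaw 78.36 z [-0.001  0.    -1.   ] F [ 0.1 -0.7  0.4] M [-0.    0.01 -0.05] gap 0.503 q [-0.22  0.51  1.68  0.    0.95 -0.02]
```

View pics/w6.png

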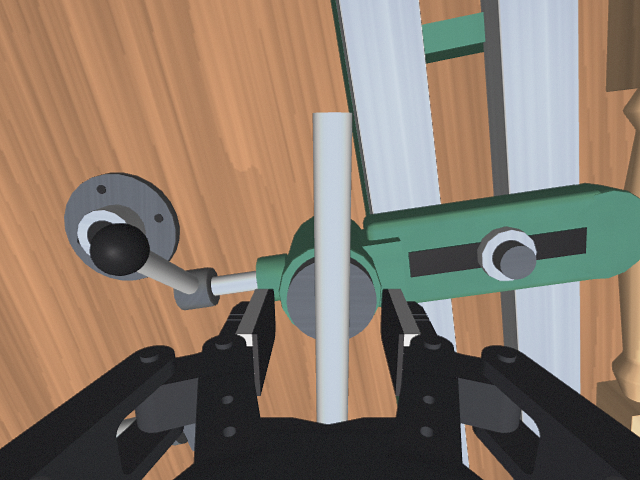

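>>> play_rows:
  steps:
    - [[0, 0, 0, 0, 0, 0], [0, 0, 0, 0, 0, 0], [0, 0, 0, 0, 0, 0], [0, 0, 0, 0, 0, 0], [0, 0, 0, 0, 0, 0], [0, 0, 0, 0, 0, 0]]
  fingers: 0
  squeeze: 70

```text
t: 9.35
tcp_pos: [0.5539, -0.0105, 0.1951]
tool_rot: [0.775, 0.632, 0.001, 0.001]
force: [0.1, -0.4, 5.8]
finger_gap: 0.12
```

```bash
python3 - <<'E'
from h import *
where()
p=manip.snapshot('wrist');save(p,'w7')
A,B=atz(p,[332,112],.191),0;print(A)
E
```

```text
t 9.35 pos [ 0.5539 -0.0105  0.1951] yaw 78.34 z [ 0.002 -0.    -1.   ] F [ 0.1 -0.4  5.8] M [ 0.06  0.03 -0.01] gap 0.12 q [-0.22  0.51  1.67  0.    0.95 -0.02]
[0.56976376 0.06223381 0.191     ]
```

View pics/w7.png

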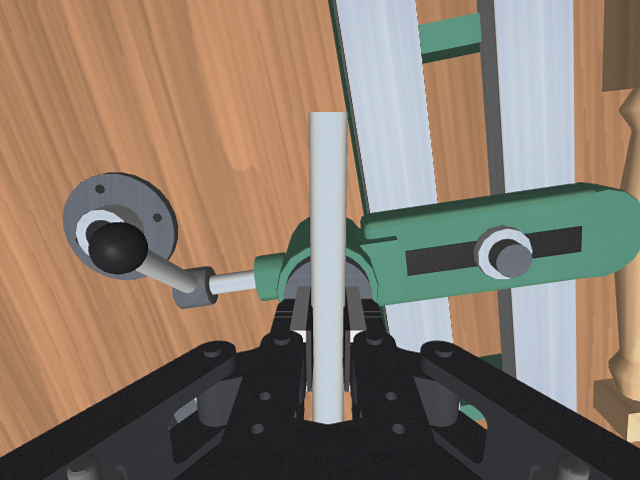

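>>> play_rows:
  steps:
    - [[0, 0, -0.003, 0, 0, 0], [0, 0, -0.004, 0, 0, 0], [0, 0, -0.004, 0, 0, 0], [0, 0, -0.004, 0, 0, 0], [0, 0, 0, 0, 0, 0]]

```text
t: 10.02
tcp_pos: [0.5531, -0.0104, 0.2096]
tool_rot: [0.775, 0.632, -0.0, 0.0]
force: [2.5, -1.4, -6.2]
finger_gap: 0.121
```

```bash
python3 - <<'E'
from h import *
where()
p=manip.snapshot('wrist');save(p,'w8')
E
```

```text
t 10.03 pos [ 0.5531 -0.0104  0.2096] yaw 78.36 z [ 0. -0. -1.] F [ 2.5 -1.4 -6.2] M [-0.27 -0.45  0.03] gap 0.121 q [-0.22  0.49  1.66 -0.    0.99 -0.02]
```

View pics/w8.png

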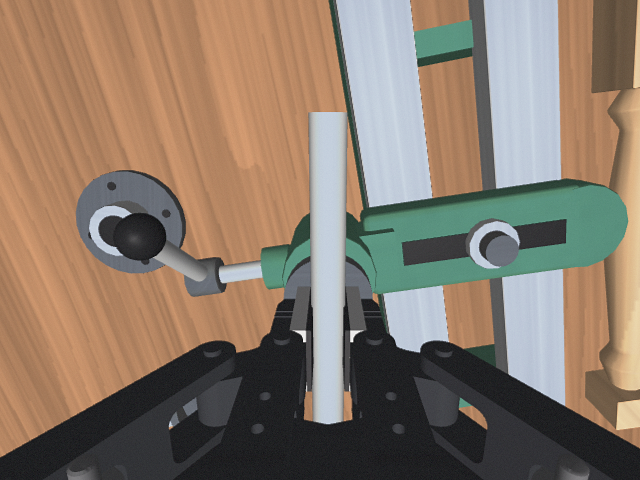

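>>> play_rows:
  steps:
    - [[0, 0.0004, -0.004, 0, 0, 0], [-0.0003, 0.0003, -0.004, 0, 0, 0], [0, 0, -0.004, 0, 0, 0], [0, 0, -0.004, 0, 0, 0], [0, 0, -0.004, 0, 0, 0], [0, 0, -0.004, 0, 0, 0], [0, 0, -0.0015, 0, 0, 0], [0, 0, 0, 0, 0, 0], [0, 0, 0, 0, 0, 0]]

```text
t: 11.2
tcp_pos: [0.5535, -0.0107, 0.2345]
tool_rot: [0.775, 0.632, -0.0, -0.0]
force: [0.2, -1.3, -6.8]
finger_gap: 0.122
```

```bash
python3 - <<'E'
from h import *
where()
E
```

```text
t 11.2 pos [ 0.5535 -0.0107  0.2345] yaw 78.35 z [-0.001  0.    -1.   ] F [ 0.2 -1.3 -6.8] M [ 0.01 -0.01 -0.01] gap 0.122 q [-0.22  0.46  1.64  0.    1.05 -0.02]
```

>>> play_rows:
  steps:
    - [[0, 0, 0, 0, 0, -1.8], [0, 0, 0, 0, 0, -1.8], [0, 0, 0, 0, 0, -1.8], [0, 0, 0, 0, 0, -1.8], [0, 0, 0, 0, 0, -1.8], [0, 0, -0.0006, 0, 0, -1.65], [0, 0, 0, 0, 0, 0], [0, 0, 0, 0, 0, 0]]

```text
t: 12.2
tcp_pos: [0.5538, -0.0108, 0.2353]
tool_rot: [0.713, 0.701, 0.0, 0.0]
force: [0.9, 0.9, -6.5]
finger_gap: 0.125
```

```bash
cat > chk.py <<'E'
from bed import *
import sys
where()
n=sys.argv[1]
for c in ['wrist','top','side']:
    p=manip.snapshot(c);save(p,c[0]+n)
    print(c,[(l,[(np.round(r['point'],1).tolist(),round(r['score'],2)) for r in manip.pinpoint(l,p)[:3]]) for l in ['drive_tip','rest_top','lock_ball']])
    if c=='wrist':
        w=p
    else:
        u0,v0=((230,150) if c=='side' else (270,130));cc=p['img'][v0:v0+120,u0:u0+160];cv2.imwrite(f'pics/{c[0]}{n}c.png',cv2.resize(cc[:,:,::-1],None,fx=5,fy=5,interpolation=2))
m=bedmask(w['img']);cv2.imwrite('pics/m'+n+'.png',m*255)
E
python3 chk.py 9
```

```text
t 12.2 pos [ 0.5538 -0.0108  0.2353] yaw 89.0 z [ 0.  0. -1.] F [ 0.9  0.9 -6.5] M [-0.03 -0.01  0.01] gap 0.125 q [-0.22  0.46  1.64  0.    1.05 -0.2 ]
wrist [('drive_tip', []), ('rest_top', [([327.5, 337.2], 0.95)]), ('lock_ball', [([174.0, 192.7], 0.62)])]
top [('drive_tip', [([313.9, 159.3], 0.97)]), ('rest_top', [([474.5, 349.0], 0.85), ([218.3, 334.1], 0.77), ([140.8, 211.5], 0.66)]), ('lock_ball', [])]
side [('drive_tip', []), ('rest_top', [([313.6, 206.4], 0.77), ([326.7, 336.0], 0.7), ([474.2, 234.6], 0.44)]), ('lock_ball', [([322.7, 235.8], 0.66)])]
```

View pics/w9.png

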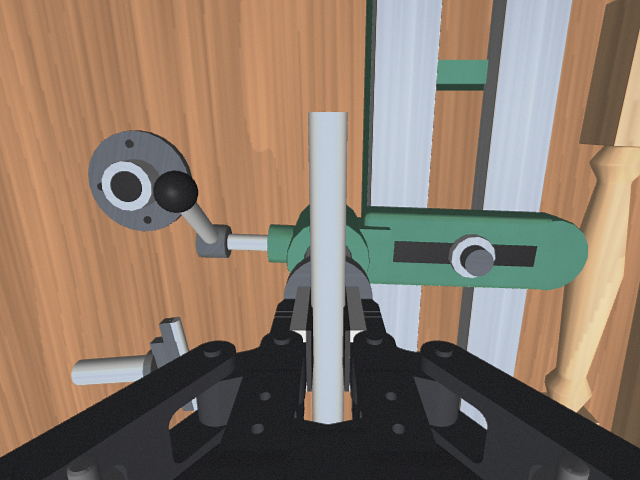

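View pics/s9c.png

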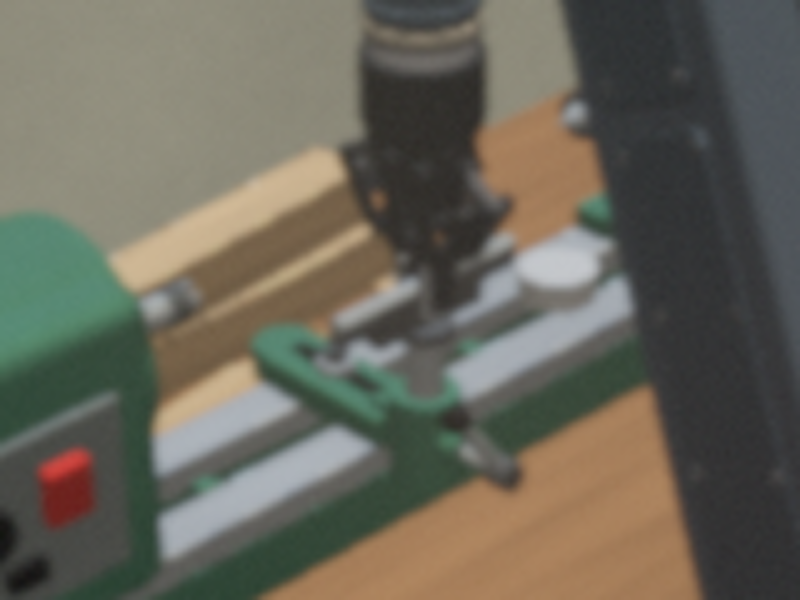

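View pics/t9c.png

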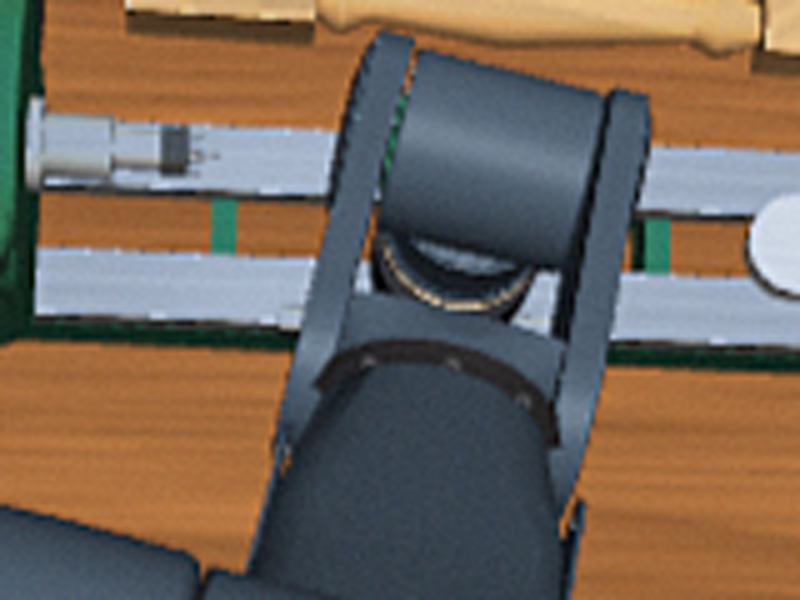

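```bash
python3 - <<'E'
from bed import *
where()
w=manip.snapshot('wrist');s=manip.snapshot('side')
m=bedmask(w['img'])
for lo,hi,name in [(425,450,'front-right'),(485,515,'back-left'),(525,580,'back-right')]:
    pts=[]
    for v in list(range(3,60))+list(range(90,205))+list(range(292,330)):
        r=m[v,lo:hi].astype(int);e=np.flatnonzero(np.diff(r)==(1 if 'left' in name else -1))
        if len(e)==1: pts.append([lo+e[0]+.5,v])
    print(name,len(pts),fit(w,pts) if len(pts)>10 else '')
# bar edges: left dark/bright by gradient
g=cv2.cvtColor(w['img'],cv2.COLOR_RGB2HSV)[...,1].astype(int)
L=[];Rr=[]
for v in range(118,200,2):
    r=np.flatnonzero(g[v,295:362]<60)
    if len(r): L.append([295+r.min(),v]);Rr.append([295+r.max(),v])
def fz(pts,z):
    P=np.array([atz(w,u,z)[:2] for u in pts]);c=P.mean(0);v=np.linalg.svd(P-c)[2][0];v=v*np.sign(v[1]);return c.round(4),round(float(np.degrees(np.arctan2(v[1],v[0]))),2)
print('bar',L[::10],Rr[::10],fz(L,.229),fz(Rr,.229))
for z in (.195,.230,.235,.240): print(z,'side +y end',proj(s,[.5552,.0645,z]).round(1),' -y end',proj(s,[.5525,-.0857,z]).round(1))
c=s['img'][180:240,280:350,::-1];cv2.imwrite('pics/s10c.png',cv2.resize(c,None,fx=10,fy=10,interpolation=2))
b=np.array([.482+.05*.068*np.sin(.6),-.006+.068*np.sin(.6),.125+.068*np.cos(.6)]);print('ball expected lock1.2',proj(w,b))
E
```

```text
t 12.8 pos [ 0.5538 -0.0108  0.2353] yaw 89.0 z [-0.  0. -1.] F [-0.9 -0.1 -5.6] M [0.   0.01 0.01] gap 0.127 q [-0.22  0.46  1.64  0.    1.05 -0.2 ]
front-right 172 (array([0.6186, 0.067 ]), 88.97, 172, 0.00018)
back-left 161 (array([0.6557, 0.07  ]), 89.01, 161, 0.00018)
back-right 178 (array([0.6917, 0.0616]), 88.98, 178, 0.00018)
bar [[np.int64(308), 118], [np.int64(309), 138], [np.int64(309), 158], [np.int64(309), 178], [np.int64(310), 198]] [[np.int64(346), 118], [np.int64(346), 138], [np.int64(346), 158], [np.int64(346), 178], [np.int64(345), 198]] (array([0.5483, 0.0499]), 88.6) (array([0.56  , 0.0497]), 88.94)
0.195 side +y end [297.1 224.6]  -y end [331.8 207.1]
0.23 side +y end [296.8 214.4]  -y end [331.9 197.2]
0.235 side +y end [296.8 212.9]  -y end [331.9 195.8]
0.24 side +y end [296.7 211.4]  -y end [332.  194.4]
ball expected lock1.2 [172.77830571 191.58597984]
```

View pics/s10c.png

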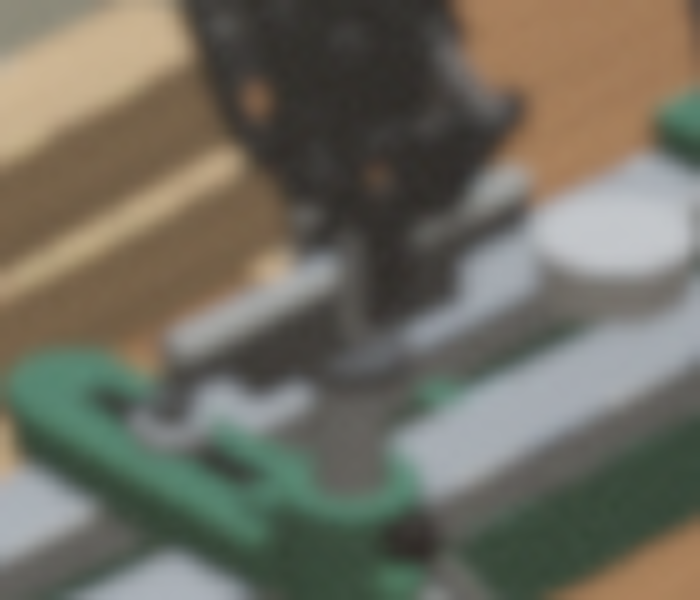

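```bash
python3 - <<'E'
from h import *
where();print(np.round(manip.sense()['qd'],4))
print(manip.sign_off())
E
```

```text
t 12.9 pos [ 0.5538 -0.0108  0.2353] yaw 89.0 z [ 0.  0. -1.] F [ 1.5 -0.1 -6.8] M [-0.02  0.03 -0.01] gap 0.12 q [-0.22  0.46  1.64  0.    1.05 -0.2 ]
[-0.0007  0.0005 -0.0001  0.0004  0.0015  0.0017]
the job is handed in; nothing more can be done
None
```

The tool rest is raised to centre height, parallel to the bed, and held still in the gripper at 70 N with the lock slack. I handed the job in at 12.9 s.

**What I did:** I pushed the lock handle over with the shut fingers, gripped the bar over the post, lifted it straight up and then turned it about 10.6°.

**Last checks:**
- **Lock:** the handle is at about 1.2 rad (slack from 0.9). The ball sits within 2 pixels of where that angle should put it in the wrist picture.
- **Height:** the tool rose 40.2 mm from the moment of gripping, and the bar showed no slip in the wrist pictures. The bar's ends in the side picture agree to about 1 pixel (3–4 mm).
- **Angle:** the gripper is at 89.0° and the bed measures 88.97–89.01°. The bar's own edges gave 88.6° and 88.9°, which is rougher because of shading.
- **Forces:** the tool is upright and carries about 6.8 N, the weight of the rest, with under 2 N sideways. That means the post is not jamming in the bore.

**Did not agree:**
- As the fingers closed, the tool was pushed up 1.3 mm with about 6 N. I took this as the pads swinging down against the rest, and measured the lift from the raised position.
- The drive centre's point came out at 0.225 m by camera at the start, against the 0.235 m you gave. I used your dimension.

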